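Load the oil canister into the lubricator stand

ROBOT

A 6-joint arm with a two-finger parallel gripper is mounted at the origin on a cart in front of the work surface, level with it; the furniture and walls round the work are solid. World frame = base frame: x ahead of the robot, y to its left, z up, the work surface at z = 0. Lengths are in mm, angles in rad, forces in N, time in s.
With the tool pointing down it reaches from about 300 to 775 mm from the base axis. Payload 14.6 kg.
Tool frame: the origin (TCP) lies midway between the tips of the shut fingers; the grasp point (between the pads) lies 19 mm behind it; z points along the fingers, y is the line along which they close (so a half turn about z gives the same grasp; the last joint's range is limited). The gripper opens to 94 mm and grips with 3 to 60 N. Pads are 16 mm wide; open, the fingers measure 119 mm over their backs; the gripper's body (75 mm by 177 mm) begins 78 mm behind the grasp point.
Start: joints at [1.202, 0.3, 1.521, -0, 1.321, -0.067], TCP at [163.479, 525.132, 205.446] pointing down, gripper open.
Joint ranges: [-3.03, 3.03], [-0.79, 2.21], [0.23, 2.52], [-1.04, 4.18], [0, 3.07], [-2.55, 2.55]. Speed limits (rad/s): [2.22, 2.22, 2.57, 3.14, 3.14, 3.14].

INTERFACE

Orientations are given as [roll, pitch, yaw] about the fixed x, y, z axes, in that order (R = Rz(yaw) Ry(pitch) Rx(roll)).
In Python, from cell import manip, camera gives the robot as it stands.
- The arm moves only by the tool move_arm, never from a script. Its arguments are lists of equal length, an entry for each row: "dp": the shift along the world's x, y, z in mm, a list of three; "rotation": the turn, a rotation vector about the world's x, y, z in rad, a list of three; "hand": the opening, from 0 (shut) to 1 (fully open). A call has 1 to 10 rows; each row shifts and turns the commanded pose from where the row before left it; what a row does not reach is not made up. A row lasts 1/8 s, in which the tool goes at most 62.5 mm and 10.7 degrees, less where a joint would pass 70% of its speed; a pose out of reach is approached as far as the arm can. A call with a gripper value outside its range is refused whole. The fingers move at their own pace and stop on an object; "newtons" is the grip in N (left out, the last holds). Time passes only in rows, so rows that do not move let the fingers close. It gives the time, the measured TCP pose, the force, the opening and the grip force at its end, in the units of the state.
- manip.read_state(): the state, without advancing time (a new reading comes with each control period).
- camera(name): name is "scene" or "top" or "wrist"; returns a dict with "image" (480x640x3 uint8, red, green, blue), "fx", "fy", "cx", "cy" (pixels), "k1" (the pictures are not rectified: a ray, as slopes to the right and down, at radius r is drawn at 1 + k1 r^2 times it, then the intrinsics apply), "R" (3x3) and "t" (3): a world point X has camera coordinates R X + t; the wrist camera has in their place "mount" (4x4, takes a point from camera to tool coordinates, whose origin is the TCP and whose axes are the flange's). Camera axes: x right, y down, z forward; pixel columns grow to the right and rows downward; lengths in mm; the calibration is good to about 2 mm. A picture is of the moment at which its call begins: read the wrist's pose just before it. There is no depth.
- manip.sign_off(): hands the job in; it is judged then, once.
The state is a dict: "clock": time; "joints": joint angles; "qd": joint speeds; "effort": joint torques, N m; "eef_pos": TCP position; "eef_rot": TCP orientation; "wrist_force": force on the tool from outside, world axes, zero at the start; "moment": the same for the moment, N m; "finger_gap": finger opening in mm; "finger_force": force on a finger pad.
Only numpy, scipy, OpenCV 4.12 (cv2) and the standard library are available. Lean on these libraries where they do the work, as an engineer would, in place of code of your own. Each camera call takes 0.05 s, during which the arm holds its last target. There are 200 camera calls.

TASK

Put the filled oil canister into service: screw its filler cap fully home so that it cannot spill when tipped, set it at the foot of the stand's ramp, capless end leading, and push it up the ramp until it drops behind the lip and sits level under the pump head. Then swing the feed valve's lever on top of the head fully in line with the pipe, leaving the other things on the bench as they lie.

Things in the scene. Friction and masses are not known exactly. Their poses are not given: they have to be found in the camera images.
- canister_mid (a point): Centre (48 mm above the underside) of the oil canister: a loose, flat-sided bare-metal tin 100 mm long (x), 60 wide (y), 96 tall, about 0.7 kg, upright on the bench. Its black filler cap is near one end of the top (-x). The capless end (+x), which leads, has a wire loop folded flat, 4 mm high. Grasp it across the 60 mm; the cap rises 24 mm above the tin's top.
- cap_grip (a point): Middle of the filler cap's grip bar, 18 mm above the tin's top, 22 mm from its centre towards the cap end. The cap is a black ribbed disc, 37 mm across (its top 10 mm above the tin's top), carrying the bar: 36 mm long (x of this point), 10 thick (y), 14 tall (8 below this point, 6 above).
- cap (a joint): Turn of the filler cap (rad) about the canister's upright axis: 0 = screwed home against its stop, grip bar parallel to the tin's long side. It starts open by 0.9 to 1.35, anticlockwise from above; clockwise closes it. It is captive (does not lift off) and needs about 0.04 N m.
- stand: Lubricator stand, a grey steel fixture screwed to the bench. Origin on the bench under the lip's inner edge; x points up the ramp, z up. Along x: ramp from -135 to -10 mm, lip to 0, bed to 108 mm, back wall (60 mm high). Side rails 66 mm apart (80 at the foot) stand about 15 mm above the ramp and 30 mm above the bed.
- ramp_foot (a point): Middle of the ramp's lower edge, 2 mm above the bench, x = -135 mm in the stand; axes as the stand's. The bare steel ramp rises evenly from here to 34 mm height at x = -10 mm (0.25 rad).
- lip (a point): Middle of the top of the lip, a rounded bar 10 mm wide along x and 34 mm high, at x = -5 mm in the stand; axes as the stand's. The bed behind it lies 10 mm lower.
- bed (a point): Centre of the flat bed, 24 mm above the bench, x = 54 mm in the stand; axes as the stand's. The bed is 108 mm long (lip to back wall), the canister 100 mm.
- valve (a joint): Turn of the feed valve's lever (rad): 0 = closed, lever crosswise, pointing to the stand's +y. It opens anticlockwise from above to a stop at 1.57 = open, lever in line with the pipe, pointing to the stand's -x. Starts at 0 to 0.2, stays where it is left, takes about 0.05 N m.
- valve_axis (a point): Point on the lever's upright axis on top of the pump head, level with the lever's upper face (287 mm above the bench), x = 62 mm in the stand, on its centre line. The brass valve body under the lever is 26 mm wide and reaches 27 mm either way along x; the head's top (244 mm) is free beside it.
- valve_grip (a point): Point on the upper face of the lever's black grip, 65 mm out from the axis; its y points outward along the lever. The grip is 16 mm wide, 9 thick (278 to 287 mm above the bench) and reaches from 29 to 85 mm from the axis; its end turns up to 294 mm.
- tape: A yellow tape measure standing near the front edge, left of the ramp, 36 x 82 x 66 mm tall; a bystander. Origin under its centre.
- bearing: A bearing lying flat in front of the toolbox, 80 mm across, 22 mm tall; a bystander. Origin under its centre.
- pliers: Red-handled pliers lying flat in front of the toolbox, 54 x 193 x 11 mm; a bystander. Origin under its centre.
- canister: The same canister; origin under its centre, on the bench, axes as above.
- head (a point): Middle of the front underside edge of the pump head, 190 mm above the bench, x = 8 mm in the stand. The head, a grey box 100 mm wide, 54 tall, 136 deep, overhangs the whole bed; a gauge stands 10 mm out of its front. An upright hand cannot follow the canister there: it must lean back towards the ramp's foot.

How it is judged (in metres and radians):
On the way, in this order (a step that is already met when the one before it is completed fails the run):
1. the filler cap is screwed home (value of joint cap below 0.12 rad), for 0.2 s.
2. the canister is tipped back on the ramp, between the rails (angle between canister_mid's own z axis and vertical between 0.15 and 0.4 rad and x of canister_mid in the frame of ramp_foot between 0 and 0.135 m and y of canister_mid in the frame of ramp_foot between -0.03 and 0.03 m and contact force between canister and stand above 0.5 N), for 0.15 s.
3. the canister has dropped behind the lip and sits level on the bed, capless end at the back wall (x of canister_mid in the frame of bed between -0.009 and 0.009 m and y of canister_mid in the frame of bed between -0.008 and 0.008 m and z of canister_mid in the frame of bed between 0.044 and 0.0515 m and angle between canister_mid's own z axis and vertical below 0.045 rad and x of cap_grip in the frame of bed below 0 m), for 0.2 s.
4. the feed valve is open (value of joint valve above 1.4 rad), for 0.2 s.
At the end, for the whole second after the job is handed in: The canister rests level (2.5 deg) and still on the bed behind the lip, within 9 mm along, 8 mm across and 4 mm in height of fully seated, cap end towards the ramp; cap home (within 0.12 rad); valve lever in line with the pipe (over 1.4 rad) (all of step 3 and value of joint cap below 0.12 rad and value of joint valve above 1.4 rad and linear speed of canister below 0.02 m/s); the robot touches nothing.
It fails at once if the canister is tipped (over 10 degrees) while its cap is loose (angle between canister_mid's own z axis and vertical above 0.175 rad and value of joint cap above 0.2 rad).
It fails at once if the canister topples (over 40 degrees) (angle between canister_mid's own z axis and vertical above 0.7 rad).
It fails at once if a bystander is pushed aside by more than 30 mm (distance of any of tape, bearing, pliers from where it was at the start of the episode above 0.03 m).
It also fails if it takes over 72 s, if anything falls off the work surface, if the arm or the gripper's body presses on something with over 40 N, if the wrist force passes 120 N, or if a joint passes its speed limit or range.

## Working session

There is one attempt and no reset: what is moved stays moved. The work goes in short steps, Python scripts to look and compute and a tool call to move; the robot and the scene stay as the last step left them, time stands still between calls to the robot, and variables do not carry over. Pictures are saved under pics/ and viewed, at most 10 in all, crops included, and the job is handed in when it is done.

Besides the shell and the picture viewer there is one more tool, called after "Call:" by a JSON object that holds its "method" and its "body", one argument or row to a line. move_arm: Moves the arm, as the interface text tells. Its arguments: {"type":"object","properties":{"dp":{"type":"array","items":{"type":"array","items":{"type":"number"}}},"rotation":{"type":"array","items":{"type":"array","items":{"type":"number"}}},"hand":{"type":"array","items":{"type":"number"}},"newtons":{"type":"number"}},"required":["dp","rotation","hand"]}

```bash
mkdir -p pics
cat > h.py <<'E'
import numpy as np, cv2, pickle
from cell import manip, camera
from scipy.spatial.transform import Rotation as Ro
def snap(n,fn):
    s=manip.read_state(); c=camera(n); c['s']=s
    pickle.dump(c,open(f'pics/{fn}.pkl','wb')); cv2.imwrite(f'pics/{fn}.png',c['image'][:,:,::-1]); return c
def load(fn): return pickle.load(open(f'pics/{fn}.pkl','rb'))
def ext(c):
    if 'R' in c: return np.array(c['R']),np.array(c['t'])
    s=c['s']; T=np.eye(4); T[:3,:3]=Ro.from_euler('xyz',s['eef_rot']).as_matrix(); T[:3,3]=s['eef_pos']
    M=np.linalg.inv(T@np.array(c['mount'])); return M[:3,:3],M[:3,3]
def K(c): return np.array([[c['fx'],0,c['cx']],[0,c['fy'],c['cy']],[0,0,1.]]),np.array([c['k1'],0,0,0.])
def px2w(c,uv,z):
    R,t=ext(c);k,d=K(c)
    p=cv2.undistortPoints(np.array(uv,float).reshape(-1,1,2),k,d).reshape(-1,2)
    r=np.c_[p,np.ones(len(p))]@R; o=-R.T@t
    return o+r*((np.asarray(z)-o[2])/r[:,2])[:,None]
def w2px(c,X):
    R,t=ext(c);k,d=K(c)
    return cv2.projectPoints(np.array(X,float).reshape(-1,3),cv2.Rodrigues(R)[0],t,k,d)[0].reshape(-1,2)
E
python3 - <<'E'
from h import *
print(manip.read_state())
for n in('top','scene','wrist'):
    c=snap(n,n+'0'); R,t=ext(c); print(n,c['fx'],c['k1'],-R.T@t,R[2])
print(c['mount'])
E
```

```text
{'clock': 0.0, 'joints': array([ 1.20243845e+00,  3.00466320e-01,  1.52157538e+00, -3.50794123e-05,
        1.32070672e+00, -6.66496375e-02]), 'qd': array([ 0.00018456, -0.00147181, -0.00121371,  0.00069567,  0.00164296,
        0.00051532]), 'effort': array([-3.32076461e-04, -5.31809556e+01, -3.52738738e+01,  7.07636238e-02,
        2.44671892e-02, -7.56633949e-05]), 'eef_pos': array([163.37615645, 524.8989106 , 204.8913692 ]), 'eef_rot': array([-3.14043719e+00, -4.30715468e-05,  2.83989310e+00]), 'wrist_force': array([-0.10763358, -0.82540494, -0.09151942]), 'moment': array([ 0.02803263, -0.02210463,  0.00613214]), 'finger_force': 0.0, 'finger_gap': 94.38074399950158}
top 474.10830411257876 0.015857912810806642 [ 435.59370031   82.99491053 1245.39355565] [ 0.11136719  0.00682146 -0.99375591]
scene 479.26767860749766 -0.07331294519173409 [ -82.58378777 -621.46781301  604.25928982] [ 0.62263601  0.67906491 -0.38883832]
wrist 345.868671203543 0.00016986063749770407 [ 89.90493688 548.9312654  383.97537229] [ 0.2499193  -0.07945369 -0.96500127]
[[ 2.34278285e-04 -9.64997719e-01 -2.62258171e-01  7.73317774e+01]
 [ 9.99999748e-01  4.01972705e-04 -5.85775905e-04  8.89694657e-01]
 [ 6.70693039e-04 -2.62257967e-01  9.64997569e-01 -1.79027664e+02]
 [ 0.00000000e+00  0.00000000e+00  0.00000000e+00  1.00000000e+00]]
```

View pics/top0.png

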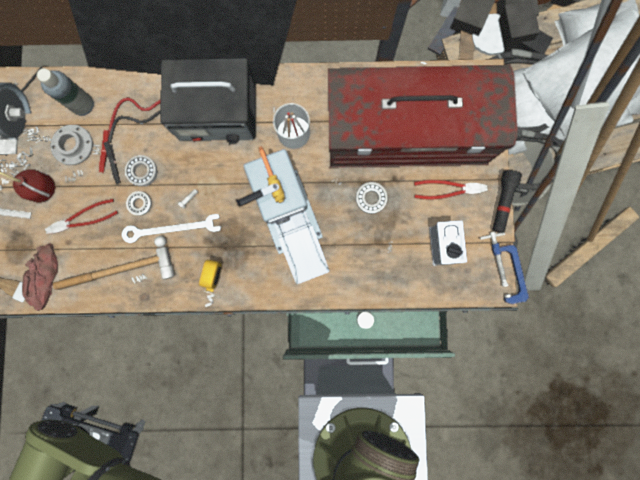

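View pics/scene0.png

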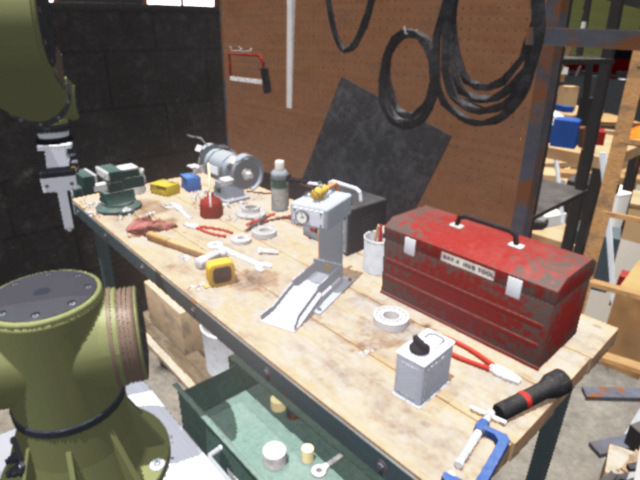

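The top view shows the canister at about (448,242), with its cap near (453,251), and the stand running from (305,270) up to (270,170). The lever's black grip is near (248,199). The tape is at (209,273), the bearing at (371,197), and the pliers at (450,190). I'll enlarge these areas.

Run:
```python
from h import *
c=load('top0');im=c['image'][:,:,::-1]; s=load('scene0')['image'][:,:,::-1]
a=cv2.resize(im[215:270,425:475],None,fx=6,fy=6,interpolation=cv2.INTER_CUBIC) #300x330
b=cv2.resize(im[140:290,230:335],None,fx=4,fy=4,interpolation=cv2.INTER_CUBIC) #420x600
d=cv2.resize(s[325:410,388:463],None,fx=4,fy=3,interpolation=cv2.INTER_CUBIC)
o=np.zeros((600,725,3),np.uint8);o[:330,:300]=a;o[:600,305:725]=b;o[335:335+255,:300]=d
cv2.imwrite('pics/crop0.png',o)
```

```text
(no output)
```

View pics/crop0.png

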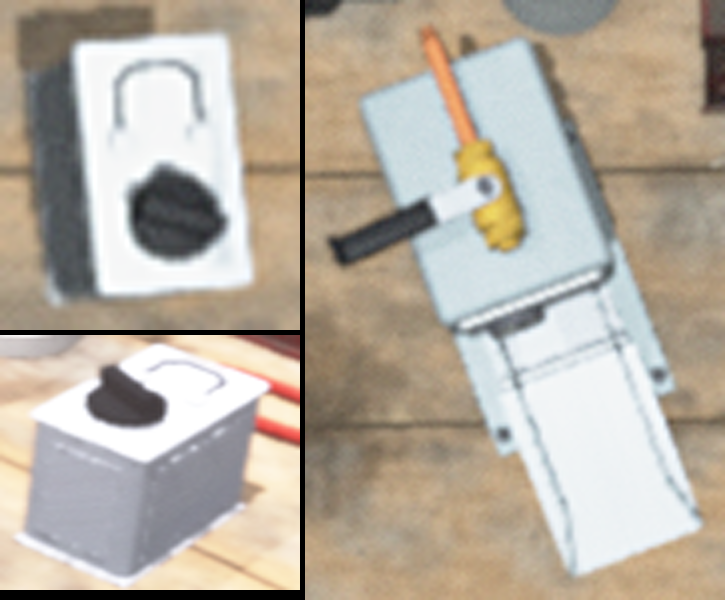

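The crop shows these points (crop pixels):
- **Tin top corners:** (75,40), (225,35), (252,285), (100,293). The cap is at (175,212), with its bar running down-right.
- **Head top corners:** (362,98), (525,40), (612,270), (447,328).
- **Ramp foot corners:** (575,575), (700,522).
- **Lever:** axis at (487,186), grip end at (340,250).

Run:
```python
from h import *
np.set_printoptions(precision=1,suppress=True)
c=load('top0')
A=lambda P:(np.array(P,float)+.5)/6-.5+[425,215]
B=lambda P:(np.array(P,float)-[305,0]+.5)/4-.5+[230,140]
q=px2w(c,A([(75,40),(225,35),(252,285),(100,293)]),96)
print('tin',q,np.linalg.norm(q-np.roll(q,-1,0),axis=1),q.mean(0))
d=(q[0]+q[1]-q[2]-q[3]);print('yaw',np.arctan2(d[1],d[0]), 'w',np.arctan2(*(q[0]-q[1])[[1,0]])-np.pi/2)
b=px2w(c,A([(175,212)]),102)[0]; print('cap',b)
e=px2w(c,A([(140,195),(222,222)]),119);print('bar',e,np.arctan2(*(e[1]-e[0])[[1,0]]))
h=px2w(c,B([(362,98),(525,40),(612,270),(447,328)]),244)
print('head',h,np.linalg.norm(h-np.roll(h,-1,0),axis=1))
d=(h[0]+h[1]-h[2]-h[3]);y=np.arctan2(d[1],d[0]);w=h[0]-h[1];print('yaw',y,np.arctan2(w[1],w[0])-np.pi/2)
hc=h.mean(0); u=np.array([np.cos(y),np.sin(y),0]); print('stand o from head',hc-76*u)
r=px2w(c,B([(575,575),(700,522)]),2); print('foot',r,r.mean(0), np.linalg.norm(r[0]-r[1]),'o',r.mean(0)+135*u)
v=px2w(c,B([(487,186),(340,250)]),[287,290]);print('valve',v,'o',v[0]-62*u,np.arctan2(*(v[1]-v[0])[[1,0]]),np.linalg.norm(v[1]-v[0]))
# bystanders
print(px2w(c,[(209,273),(371,197),(415,184),(486,188),(448,160)],[66,22,8,8,0]))
c2=load('scene0')
```

```text
tin [[ 581.5 -189.6   96. ]
 [ 582.6 -250.3   96. ]
 [ 481.1 -256.2   96. ]
 [ 478.8 -195.3   96. ]] [ 60.7 101.6  61.  102.9] [ 531.  -222.8   96. ]
yaw 0.05681826114792366 w 0.01733369399394613
cap [ 510.6 -225.2  102. ]
bar [[ 516.4 -207.1  119. ]
 [ 505.2 -238.9  119. ]] -1.9092538775142454
head [[693.9 256.8 244. ]
 [724.5 168.5 244. ]
 [597.7 122.8 244. ]
 [567.9 211.1 244. ]] [ 93.4 134.8  93.2 134. ]
yaw 0.3467945497530126 0.3338785820016732
stand o from head [574.5 164.  244. ]
foot [[436.2 158.8   2. ]
 [469.3  76.8   2. ]] [452.8 117.8   2. ] 88.47011377998656 o [579.7 163.7   2. ]
valve [[635.5 184.9 287. ]
 [602.9 259.8 290. ]] o [577.2 163.8 287. ] 1.9814174812198637 81.7876396801305
[[ 465.1  373.3   66. ]
 [ 657.6  -37.6   22. ]
 [ 693.1 -156.3    8. ]
 [ 679.  -342.7    8. ]
 [ 758.5 -248.3    0. ]]
```

Measured in the world frame:
- **Tin:** centre (531,-223), yaw about 0.05, cap open about 1.18.
- **Stand:** origin about (577,164), yaw about 0.342.

The sizes match the ones given. I'll move over the cap and refine with the wrist camera.

Call:
{"method": "move_arm", "body": {
  "dp": [
    [23,-50,0],
    [23,-50,0],
    [23,-50,0],
    [23,-50,0],
    [23,-50,0],
    [23,-50,0],
    [23,-50,0],
    [23,-50,0],
    [23,-50,0],
    [23,-50,0]
  ],
  "rotation": [
    [0,0,-0.107],
    [0,0,-0.107],
    [0,0,-0.107],
    [0,0,-0.107],
    [0,0,-0.107],
    [0,0,-0.107],
    [0,0,-0.107],
    [0,0,-0.107],
    [0,0,-0.107],
    [0,0,-0.107]
  ],
  "hand": [1,1,1,1,1,1,0.6,0.6,0.6,0.6]
}}

```text
clock: 1.4
eef_pos: [393.9, 23.3, 205.6]
eef_rot: [3.141, 0.0, 1.766]
wrist_force: [0.4, 0.6, 0.3]
finger_gap: 58.2
finger_force: 0.0
```

Call:
{"method": "move_arm", "body": {
  "dp": [
    [23,-50,0],
    [23,-50,0],
    [23,-50,0],
    [23,-50,0],
    [23,-50,0],
    [0,0,0]
  ],
  "rotation": [
    [0,0,-0.107],
    [0,0,-0.107],
    [0,0,-0.107],
    [0,0,-0.107],
    [0,0,-0.107],
    [0,0,0]
  ],
  "hand": [0.6,0.6,0.6,0.6,0.6,0.6]
}}

```text
clock: 2.15
eef_pos: [508.7, -227.4, 204.2]
eef_rot: [-3.14, -0.0, 1.231]
wrist_force: [-0.5, 0.6, -0.2]
finger_gap: 56.5
finger_force: 0.0
```

Run:
```python
from h import *
c=snap('wrist','w1'); print(c['s'])
```

```text
{'clock': 2.15, 'joints': array([-4.86030377e-01,  3.17941580e-01,  1.50048125e+00, -2.05857205e-04,
        1.32479254e+00, -1.45713935e-01]), 'qd': array([ 0.05163035, -0.05860887,  0.06800712,  0.00773056, -0.0016102 ,
       -0.02011881]), 'effort': array([-2.53435493e+00, -5.24809921e+01, -3.80684531e+01, -9.25065600e-02,
        5.75931219e-03,  3.59206991e-01]), 'eef_pos': array([ 508.6796953 , -227.40291926,  204.16858185]), 'eef_rot': array([-3.13995815e+00, -3.81543582e-05,  1.23053015e+00]), 'wrist_force': array([-0.4986121 ,  0.64303603, -0.18091851]), 'moment': array([-0.04871677,  0.12350383,  0.02454561]), 'finger_force': 0.0, 'finger_gap': 56.49890506799369}
```

View pics/w1.png

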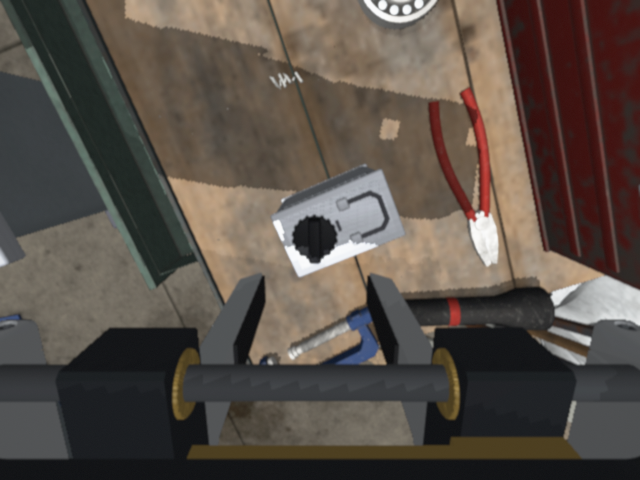

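The wrist view shows the cap bar running vertically, roughly (314,219) to (316,258), and centred near (315,238). That matches the expected alignment with the fingers. The tin's top corners are about (275,222), (382,171), (406,234) and (300,277).

Run:
```python
from h import *
np.set_printoptions(precision=2,suppress=True)
c=load('w1')
im=c['image'][150:300,250:430,::-1]; cv2.imwrite('pics/w1c.png',cv2.resize(im,None,fx=4,fy=4,interpolation=cv2.INTER_CUBIC))
q=px2w(c,[(275,222),(382,171),(406,234),(300,277)],96)
print(q,q.mean(0),np.linalg.norm(q-np.roll(q,-1,0),axis=1))
print(px2w(c,[(315,238)],106),px2w(c,[(314,219),(316,258)],120))
# predict from top estimate
y=0.05;R=Ro.from_euler('z',y).as_matrix()
for o in([531,-223,0],):
  P=[np.array(o)+R@p for p in [(-50,30,96),(50,30,96),(50,-30,96),(-50,-30,96),(-22,0,106),(-22,0,120)]]
  print(w2px(c,P))
```

```text
[[ 480.18 -201.03   96.  ]
 [ 577.87 -190.5    96.  ]
 [ 582.09 -248.16   96.  ]
 [ 483.03 -254.82   96.  ]] [ 530.79 -223.63   96.  ] [98.26 57.82 99.29 53.87]
[[ 508.4  -223.09  106.  ]] [[ 514.04 -205.    120.  ]
 [ 504.91 -235.47  120.  ]]
[[271.96 216.23]
 [383.86 170.4 ]
 [407.11 236.33]
 [299.76 277.8 ]
 [316.12 238.87]
 [316.11 243.44]]
```

View pics/w1c.png

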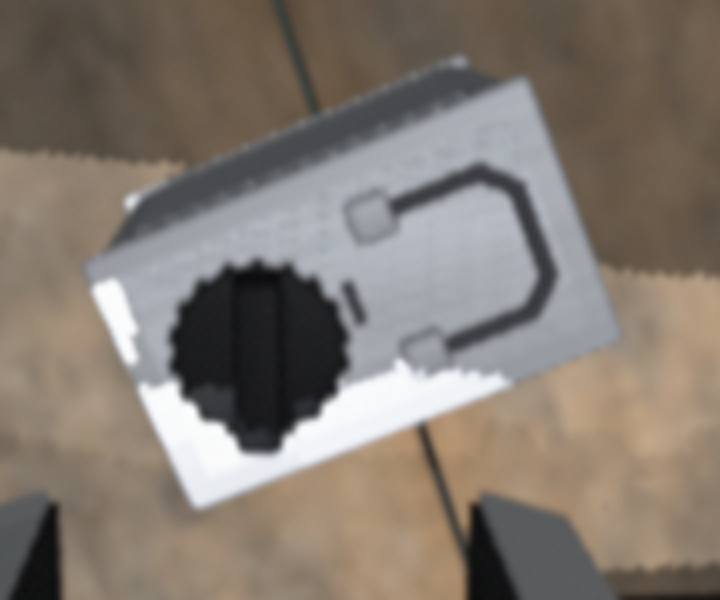

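Call:
{"method": "move_arm", "body": {
  "dp": [
    [0.5,1,-30],
    [0,0,-30],
    [0,0,-24],
    [0,0,-12],
    [0,0,0],
    [0,0,0],
    [0,0,0],
    [0,0,0],
    [0,0,0],
    [0,0,0]
  ],
  "rotation": [
    [0,0,0],
    [0,0,0],
    [0,0,0],
    [0,0,0],
    [0,0,0],
    [0,0,0],
    [0,0,0],
    [0,0,0],
    [0,0,0],
    [0,0,0]
  ],
  "hand": [0.5,0.5,0.5,0.5,0.5,0,0,0,0,0],
  "newtons": 20
}}

```text
clock: 3.45
eef_pos: [508.8, -223.8, 109.5]
eef_rot: [-3.141, 0.0, 1.235]
wrist_force: [-3.2, 0.5, 1.8]
finger_gap: 10.0
finger_force: 20.0
```

Call:
{"method": "move_arm", "body": {
  "dp": [
    [0,0,0],
    [0,0,0],
    [0,0,0],
    [0,0,0],
    [0,0,0],
    [0,0,0],
    [0,0,0],
    [0,0,0],
    [0,0,0],
    [0,0,0]
  ],
  "rotation": [
    [0,0,-0.13],
    [0,0,-0.13],
    [0,0,-0.13],
    [0,0,-0.13],
    [0,0,-0.13],
    [0,0,-0.13],
    [0,0,-0.13],
    [0,0,-0.13],
    [0,0,-0.13],
    [0,0,0]
  ],
  "hand": [0,0,0,0,0,0,0,0,0,0]
}}

```text
clock: 4.7
eef_pos: [508.9, -223.9, 109.5]
eef_rot: [3.142, 0.0, 0.066]
wrist_force: [-2.7, -0.7, 1.9]
finger_gap: 9.8
finger_force: 20.0
```

Run:
```python
from h import *
c=snap('top','t1');im=c['image'][:,:,::-1]; print(c['s']['moment'],c['s']['wrist_force'])
```

```text
[-0.12497137  0.6107516  -0.04900636] [-2.66997538 -0.72279455  1.87117268]
```

Call:
{"method": "move_arm", "body": {
  "dp": [
    [0,0,0],
    [0,0,0],
    [0,0,0]
  ],
  "rotation": [
    [0,0,-0.05],
    [0,0,0],
    [0,0,0]
  ],
  "hand": [0,0,0]
}}

```text
clock: 5.12
eef_pos: [509.1, -223.8, 109.5]
eef_rot: [-3.142, -0.0, 0.017]
wrist_force: [-0.2, 0.9, 0.7]
finger_gap: 9.7
finger_force: 20.0
```

Run:
```python
from h import *
s=manip.read_state(); print(s['moment'],s['wrist_force'],s['eef_rot'],s['joints'])
```

```text
[0.18021023 0.08320164 0.02711065] [-0.22550619  0.93182479  0.66586004] [-3.14156207e+00 -3.48317230e-04  1.70964498e-02] [-4.80104163e-01  4.09583732e-01  1.60788891e+00  2.14040477e-04
  1.12382846e+00  1.07350322e+00]
```

Call:
{"method": "move_arm", "body": {
  "dp": [
    [0,0,0],
    [0,0,0],
    [0,0,15],
    [0,0,40],
    [0,0,40],
    [0,0,0],
    [0,0,0]
  ],
  "rotation": [
    [0,0,0],
    [0,0,0],
    [0,0,0],
    [0,0,0],
    [0,0,0],
    [0,0,0],
    [0,0,0]
  ],
  "hand": [0.5,0.5,0.5,0.9,0.9,0.9,0.9]
}}

```text
clock: 6.0
eef_pos: [508.7, -223.8, 204.2]
eef_rot: [-3.141, 0.0, 0.015]
wrist_force: [0.3, 0.2, -0.4]
finger_gap: 76.3
finger_force: 0.0
```

Run:
```python
from h import *
c=snap('wrist','w2'); print(c['s']['joints'])
y=0.05;R=Ro.from_euler('z',y).as_matrix()
P=[np.array([531,-223,0])+R@p for p in [(-50,30,96),(50,30,96),(50,-30,96),(-50,-30,96),(-22,0,106),(-22,0,120)]]
g=w2px(c,P);print(g)
m=g[:4].mean(0).astype(int); x0,y0=m[0]-90,m[1]-75; print(x0,y0)
cv2.imwrite('pics/w2c.png',cv2.resize(c['image'][y0:y0+150,x0:x0+180,::-1],None,fx=4,fy=4,interpolation=cv2.INTER_CUBIC))
```

```text
[-4.80267397e-01  3.13954216e-01  1.50554285e+00 -2.64724793e-05
  1.32246254e+00  1.07565753e+00]
[[284.10004589 269.32932396]
 [276.79338916 152.18824283]
 [351.39377117 149.49750054]
 [352.25495051 267.07512396]
 [317.13321128 240.49570085]
 [317.22031387 245.1355604 ]]
226 134
```

View pics/w2c.png

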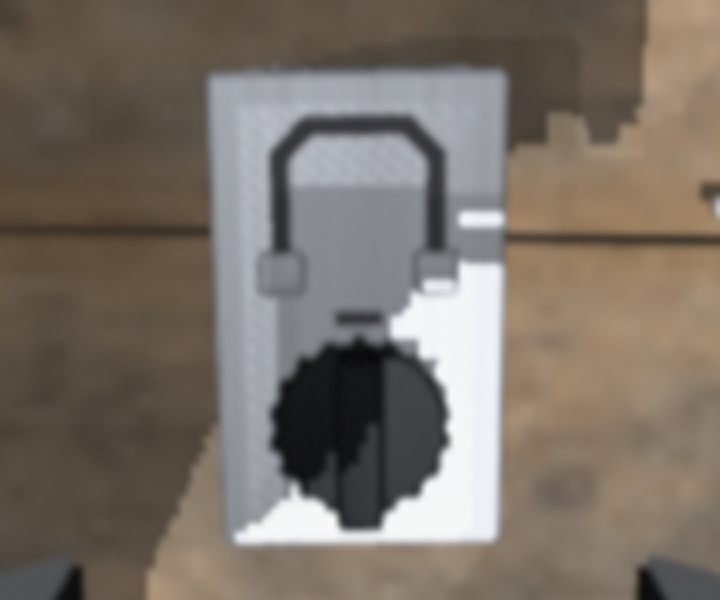

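The cap bar is now in line with the tin, so the cap is home. The tin's top corners in the crop are (210,72), (505,70), (498,543) and (232,543).

Run:
```python
from h import *
c=load('w2')
q=px2w(c,(np.array([(210,72),(505,70),(498,543),(232,543)])+.5)/4-.5+[226,134],96)
print(q.round(1),q.mean(0).round(1),np.linalg.norm(q-np.roll(q,-1,0),axis=1).round(1))
d=q[0]+q[1]-q[2]-q[3];print(np.arctan2(d[1],d[0]))
# planar kinematics fit: r,z from q with lateral offset
S=[load(n)['s'] for n in('top0','w1','t1','w2')]
for s in S: print(np.hypot(*s['eef_pos'][:2]).round(1),s['eef_pos'][2].round(1),s['joints'].round(4),np.arctan2(*s['eef_pos'][1::-1])-s['joints'][0])
```

```text
[[ 579.9 -191.6   96. ]
 [ 581.2 -250.9   96. ]
 [ 480.4 -253.7   96. ]
 [ 479.5 -195.1   96. ]] [ 530.2 -222.8   96. ] [ 59.3 100.8  58.6 100.4]
0.031188814927708516
549.7 204.9 [ 1.2024  0.3005  1.5216 -0.      1.3207 -0.0666] 0.06660981864682891
557.2 204.2 [-4.8600e-01  3.1790e-01  1.5005e+00 -2.0000e-04  1.3248e+00 -1.4570e-01] 0.06563621144712078
556.0 109.5 [-4.8030e-01  4.0950e-01  1.6080e+00 -2.0000e-04  1.1243e+00  1.0250e+00] 0.06580597293147905
555.8 204.2 [-0.4803  0.314   1.5055 -0.      1.3225  1.0757] 0.06588934488272108
```

Call:
{"method": "move_arm", "body": {
  "dp": [
    [12,1,0],
    [10,0,-38],
    [0,0,-40],
    [0,0,-40],
    [0,0,-30],
    [0,0,-10],
    [0,0,0],
    [0,0,0],
    [0,0,0],
    [0,0,0]
  ],
  "rotation": [
    [0,0,0.015],
    [0,0,0],
    [0,0,0],
    [0,0,0],
    [0,0,0],
    [0,0,0],
    [0,0,0],
    [0,0,0],
    [0,0,0],
    [0,0,0]
  ],
  "hand": [0.9,0.9,0.9,0.9,0.9,0.9,0.5,0.5,0.5,0.5],
  "newtons": 40
}}

```text
clock: 7.3
eef_pos: [531.6, -223.2, 47.5]
eef_rot: [3.141, -0.002, 0.03]
wrist_force: [-0.4, -1.0, 7.0]
finger_gap: 60.2
finger_force: 40.0
```

Call:
{"method": "move_arm", "body": {
  "dp": [
    [0,0,10],
    [0,0,10],
    [0,20,0],
    [0,25,0],
    [0,25,0],
    [-1,23,0],
    [0,20,0],
    [0,0,-9],
    [0,0,-8],
    [0,0,0]
  ],
  "rotation": [
    [0,0,0],
    [0,0,0],
    [0,0,-0.06],
    [0,0,-0.06],
    [0,0,-0.06],
    [0,0,-0.06],
    [0,0,-0.06],
    [0,0,0],
    [0,0,0],
    [0,0,0]
  ],
  "hand": [0.5,0.5,0.5,0.5,0.5,0.5,0.5,0.5,0.5,0.5]
}}

```text
clock: 8.55
eef_pos: [529.4, -110.4, 48.5]
eef_rot: [3.142, 0.002, -0.27]
wrist_force: [-0.5, -0.8, -7.1]
finger_gap: 60.0
finger_force: 40.0
```

Call:
{"method": "move_arm", "body": {
  "dp": [
    [0,0,-1.5],
    [0,0,-1.5],
    [0,0,0]
  ],
  "rotation": [
    [0,0,0],
    [0,0,0],
    [0,0,0]
  ],
  "hand": [0.5,0.5,0.5]
}}

```text
clock: 8.93
eef_pos: [530.2, -110.3, 47.6]
eef_rot: [3.141, -0.001, -0.27]
wrist_force: [-5.6, 0.3, 6.5]
finger_gap: 59.8
finger_force: 40.0
```

Call:
{"method": "move_arm", "body": {
  "dp": [
    [0,0,0],
    [0,0,0],
    [0,0,2],
    [-2,0.6,1.5],
    [-2,0.6,0],
    [-3,0.6,0],
    [-3,0.6,0],
    [-3,0.6,0],
    [0,0.6,0],
    [0,0,0]
  ],
  "rotation": [
    [0,0,0],
    [0,0,0],
    [0,0,0],
    [-0.0422,-0.1526,0],
    [-0.0422,-0.1526,0],
    [-0.0422,-0.1526,0],
    [-0.0422,-0.1526,0],
    [-0.0422,-0.1526,0],
    [-0.0422,-0.1526,0],
    [0,0,0]
  ],
  "hand": [1,1,1,1,1,1,1,1,1,1]
}}

```text
clock: 10.18
eef_pos: [525.8, -107.7, 132.3]
eef_rot: [-3.141, -0.835, -0.27]
wrist_force: [-0.1, -0.2, -0.6]
finger_gap: 94.0
finger_force: 0.0
```

Run:
```python
from h import *
np.set_printoptions(precision=3,suppress=True)
s=manip.read_state();print(s['joints'],s['eef_pos'],Ro.from_euler('xyz',s['eef_rot']).as_matrix())
c=snap('wrist','w3')
y=-0.27;R=Ro.from_euler('z',y).as_matrix()
P=[np.array([529.5,-110.5,0])+R@p for p in [(-50,30,96),(50,30,96),(50,-30,96),(-50,-30,96),(-22,0,120)]]
g=w2px(c,P);print(g)
for p in g: cv2.circle(c['image'],tuple(int(v) for v in p.round()),3,(255,0,0),1)
cv2.imwrite('pics/w3o.png',c['image'][:,:,::-1])
```

```text
[-0.27   0.071  2.234  0.116  0.001  1.454] [ 525.757 -107.717  132.277] [[ 0.647 -0.267  0.714]
 [-0.179 -0.964 -0.198]
 [ 0.741 -0.    -0.671]]
[[267.769 385.847]
 [277.916 239.902]
 [359.876 239.92 ]
 [371.888 385.847]
 [319.966 324.63 ]]
```

View pics/w3o.png

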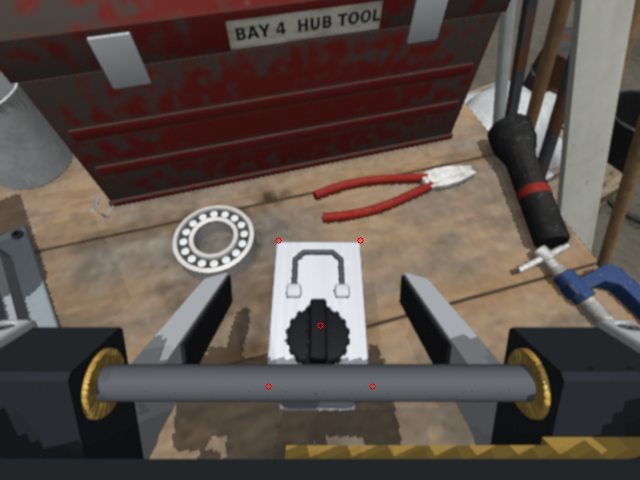

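The wrist view shows the canister at the expected place, with the cap bar in line. Joint 5 has stopped at its 0 limit, so the hand could not go low with this lean. I'll fit the arm's planar geometry to see which leans are possible.

```bash
cat > kin.py <<'E'
from h import *
from scipy.optimize import least_squares
def rot(ax,a): return Ro.from_euler(ax,a).as_matrix()
def fk(p,q):
    a1,z1,L2,a3,L3,Lt,d=p
    R=rot('z',q[0]); x=R@np.array([a1,d,z1])
    R=R@rot('y',q[1]); x=x+R@[0,0,L2]
    R=R@rot('y',q[2]); x=x+R@[a3,0,L3]
    R=R@rot('z',q[3])@rot('y',q[4]); x=x+R@[0,0,Lt]
    return x,R@rot('z',-q[5]*SG)@rot('z',C)
SG=1;C=np.pi/2
E
python3 - <<'E'
from kin import *
import kin
np.set_printoptions(precision=4,suppress=True)
S=[load(n)['s'] for n in('top0','w1','t1','w2','w3')]
f=lambda p:np.concatenate([fk(p,s['joints'])[0]-s['eef_pos'] for s in S]+[(p-p0)*1e-3])
p0=np.array([0,300,450,0,400,300,37.])
r=least_squares(f,p0);print(r.x,r.fun.round(1)[:15]);np.save('p.npy',r.x)
for sg in(1,-1):
  for cc in (0,np.pi/2,np.pi,-np.pi/2):
    kin.SG=sg;kin.C=cc
    e=max(np.linalg.norm(fk(r.x,s['joints'])[1]-Ro.from_euler('xyz',s['eef_rot']).as_matrix()) for s in S)
    if e<.3: print(sg,cc,e)
E
```

```text
[ -0.0004 221.2034 424.1991  40.9014 447.5011 270.6359  36.6   ] [ 0.  0.  0.  0. -0.  0. -0.  0. -0.  0. -0.  0.  0. -0.  0.]
-1 1.5707963267948966 1.0821096237323966e-15
```

```bash
sed -i 's/^SG=1/SG=-1/' kin.py
cat >> kin.py <<'E'
P=np.load('p.npy')
LO=np.array([-3.03,-.79,.23,-1.04,0,-2.55]);HI=np.array([3.03,2.21,2.52,4.18,3.07,2.55])
def pose(yaw,th,flip=0):  # tool down, leaned back th along yaw
    return rot('z',yaw)@rot('y',-th)@rot('x',np.pi)@rot('z',np.pi*flip)
def ik(x,R,q0):
    f=lambda q:(lambda a:np.r_[(a[0]-x)/100,3*(a[1]-R).ravel()/3])(fk(P,q))
    r=least_squares(f,np.clip(q0,LO+1e-3,HI-1e-3),bounds=(LO,HI)); return r.x,r.cost
def grasp_tcp(o,yaw,gx,gz,th): # object-frame (level) grasp point -> tcp world
    return np.array(o)+rot('z',yaw)@np.array([gx+19*np.sin(th),0,gz-19*np.cos(th)])
E
python3 - <<'E'
from kin import *
np.set_printoptions(precision=2,suppress=True)
o=np.array([577,164,0]);Y=.342
st=lambda x,z:o+rot('z',Y)@np.array([x,0,z])
cases={'bench':([529.5,-110.5,0],-.27,-28,62),'foot':(st(-90,12),Y,-28,66),'mid':(st(-40,26),Y,-30,66),'lip':(st(10,34),Y,-28,62),'bed':(st(54,24),Y,-28,62)}
for k,(c,y,gx,gz) in cases.items():
  for th in(.4,.6,.8,.95):
    for fl in(0,1):
      for br,q0 in((0,[y-.05,.2,2.,0.1,.5,1.5-3*fl]),(1,[y-.05,.2,2.,3.1,.3,-1.6+3*fl])):
        q,e=ik(grasp_tcp(c,y,gx,gz,th),pose(y,th,fl),q0)
        if e<1e-6: print(k,th,'flip',fl,'br',br,q)
E
```

```text
bench 0.4 flip 0 br 0 [-0.27  0.27  2.05  0.    0.42  1.56]
bench 0.4 flip 1 br 0 [-0.27  0.27  2.05  0.    0.42 -1.58]
bench 0.6 flip 0 br 0 [-0.28  0.25  2.17  0.02  0.12  1.54]
bench 0.6 flip 1 br 0 [-0.28  0.25  2.17  0.02  0.12 -1.6 ]
bench 0.8 flip 0 br 1 [-0.28  0.27  2.27  3.12  0.2  -1.55]
bench 0.8 flip 1 br 1 [-0.28  0.27  2.27  3.12  0.2   1.59]
bench 0.95 flip 0 br 1 [-0.28  0.32  2.33  3.13  0.47 -1.56]
bench 0.95 flip 1 br 1 [-0.28  0.32  2.33  3.13  0.47  1.58]
foot 0.4 flip 0 br 0 [0.15 0.18 2.12 0.17 0.45 1.23]
foot 0.4 flip 0 br 1 [0.15 0.18 2.12 0.17 0.45 1.23]
foot 0.4 flip 1 br 0 [ 0.15  0.18  2.12  0.17  0.45 -1.91]
foot 0.6 flip 0 br 0 [0.12 0.15 2.24 0.66 0.2  0.74]
foot 0.6 flip 0 br 1 [0.12 0.15 2.24 0.66 0.2  0.74]
foot 0.6 flip 1 br 0 [ 0.12  0.15  2.24  0.66  0.2  -2.4 ]
foot 0.8 flip 0 br 0 [ 0.09  0.17  2.35  2.28  0.24 -0.9 ]
foot 0.8 flip 0 br 1 [ 0.09  0.17  2.35  2.28  0.24 -0.9 ]
foot 0.8 flip 1 br 1 [0.09 0.17 2.35 2.28 0.24 2.24]
foot 0.95 flip 0 br 0 [ 0.07  0.22  2.41  2.64  0.47 -1.28]
foot 0.95 flip 0 br 1 [ 0.07  0.22  2.41  2.64  0.47 -1.2
[... 1241 characters left out ...]
 0.14  0.33  2.16  2.62  0.33 -1.19]
lip 0.95 flip 1 br 1 [0.14 0.33 2.16 2.62 0.33 1.95]
bed 0.4 flip 0 br 0 [0.2  0.44 1.73 0.1  0.58 1.35]
bed 0.4 flip 0 br 1 [0.2  0.44 1.73 0.1  0.58 1.35]
bed 0.4 flip 1 br 0 [ 0.2   0.44  1.73  0.1   0.58 -1.79]
bed 0.6 flip 0 br 0 [0.19 0.4  1.87 0.31 0.29 1.15]
bed 0.6 flip 0 br 1 [0.19 0.4  1.87 0.31 0.29 1.15]
bed 0.6 flip 1 br 0 [ 0.19  0.4   1.87  0.31  0.29 -2.  ]
bed 0.8 flip 0 br 0 [ 0.17  0.4   1.98  1.79  0.12 -0.34]
bed 0.8 flip 0 br 1 [ 0.17  0.4   1.98  1.79  0.12 -0.34]
bed 0.95 flip 0 br 0 [ 0.16  0.42  2.05  2.64  0.31 -1.19]
bed 0.95 flip 0 br 1 [ 0.16  0.42  2.05  2.64  0.31 -1.19]
bed 0.95 flip 1 br 1 [0.16 0.42 2.05 2.64 0.31 1.95]
```

Run:
```python
from kin import *
np.set_printoptions(precision=2,suppress=True)
s=manip.read_state(); q=s['joints'].copy(); print(s['eef_pos'],s['eef_rot'])
x=np.array([515,-105,170.])
for y,th in [(-.27,.6),(-.1,.6),(.05,.6),(.05,.75),(.05,.9),(.05,1.),(-.1,1.),(-.27,1.),(-.27,.95)]:
    q,e=ik(x,pose(y,th),q); print(y,th,q,e)
b=grasp_tcp([529.5,-110.5,0],-.27,-28,62,.95);print(b)
for z in (120,70,0):
    q,e=ik(b+[0,0,z],pose(-.27,.95),q); print(z,q,e)
o=np.array([577,164,0]);Y=.342
for th,x,z in((.95,-120,60),(1.2,-120,40),(1.2,-90,12)):
    q,e=ik(grasp_tcp(o+rot('z',Y)@np.array([x,0,z]),Y,-40,62,th),pose(Y,th),q); print(th,q,e)
```

```text
[ 525.38 -107.65  130.64] [-3.14 -0.83 -0.27]
-0.27 0.6 [-0.27 -0.    2.08  0.    0.47  1.57] 1.859819363779081e-24
-0.1 0.6 [-0.34  0.    2.07  0.29  0.5   1.12] 3.4385192854299775e-27
0.05 0.6 [-0.4   0.01  2.06  0.47  0.57  0.78] 1.479860498820164e-18
0.05 0.75 [-0.44 -0.01  2.16  0.84  0.44  0.41] 3.784036520734301e-26
0.05 0.9 [-0.48 -0.01  2.25  1.38  0.41 -0.14] 6.115757245786369e-22
0.05 1.0 [-0.5   0.01  2.3   1.74  0.46 -0.51] 4.0246733607627077e-28
-0.1 1.0 [-0.4  -0.02  2.32  2.06  0.29 -0.68] 3.320252396606496e-30
-0.27 1.0 [-0.27 -0.02  2.32  3.13  0.16 -1.56] 8.939366807600633e-20
-0.27 0.95 [-0.27 -0.03  2.3   3.13  0.07 -1.56] 2.938824308358328e-17
[ 517.41 -107.15   50.95]
120 [-0.28 -0.03  2.29  3.07  0.07 -1.5 ] 3.1316904997064463e-30
70 [-0.28  0.1   2.32  3.12  0.23 -1.55] 3.647711135747796e-31
0 [-0.28  0.32  2.33  3.13  0.47 -1.56] 1.3483167982995972e-30
0.95 [ 0.02 -0.02  2.5   2.34  0.36 -0.99] 8.603721858174774e-31
1.2 [-0.07  0.21  2.52  2.51  0.78 -1.28] 0.018063855457630087
1.2 [ 0.02  0.41  2.49  2.78  0.98 -1.48] 1.1974210178346524e-23
```

Call:
{"method": "move_arm", "body": {
  "dp": [
    [-5,1,20],
    [-5,1,20],
    [0,0,0],
    [0,0,0],
    [0,0,0],
    [0,0,0],
    [0,0,0],
    [0,0,0],
    [0,0,0],
    [0,0,0]
  ],
  "rotation": [
    [0.031,0.113,0],
    [0.031,0.113,0],
    [0,0,0.08],
    [0,0,0.08],
    [0,0,0.08],
    [0,0,0.08],
    [0.002,-0.05,0],
    [0.002,-0.05,0],
    [0.002,-0.05,0],
    [0,0,0]
  ],
  "hand": [1,1,1,1,1,1,1,1,1,1]
}}

```text
clock: 11.48
eef_pos: [514.5, -105.6, 168.1]
eef_rot: [3.141, -0.743, 0.049]
wrist_force: [0.3, -0.0, 0.2]
finger_gap: 94.1
finger_force: 0.0
```

```bash
cat > st.py <<'E'
from kin import *
np.set_printoptions(precision=3,suppress=True)
s=manip.read_state(); R=Ro.from_euler('xyz',s['eef_rot']).as_matrix(); z=R[:,2]
print('t',s['clock'],s['joints'],s['eef_pos'],'th',np.arctan2(np.hypot(*z[:2]),-z[2]),'dir',np.arctan2(z[1],z[0]),'yfing',np.arctan2(R[0,1],-R[1,1]),'yz',R[2,1],s['wrist_force'],s['finger_gap'])
E
python3 st.py
```

```text
t 11.475 [-0.437 -0.01   2.156  0.823  0.444  0.427] [ 514.535 -105.602  168.061] th 0.7426546640487046 dir 0.04837717278937204 yfing 0.0489595290990374 yz 0.0005345851171142113 [ 0.323 -0.027  0.249] 94.07814271968269
```

Tracking as modelled. I'll continue around the singularity.

Call:
{"method": "move_arm", "body": {
  "dp": [
    [0,0,0],
    [0,0,0],
    [0,0,0],
    [0,0,0],
    [0,0,0],
    [0,0,0],
    [0,0,0],
    [0,0,0],
    [0,0,0],
    [0,0,0]
  ],
  "rotation": [
    [0.002,-0.05,0],
    [0.002,-0.05,0],
    [0.002,-0.05,0],
    [0.002,-0.05,0],
    [0.002,-0.05,0],
    [0,0,-0.04],
    [0,0,-0.04],
    [0,0,-0.04],
    [0,0,-0.03],
    [0,0,-0.03]
  ],
  "hand": [1,1,1,1,1,1,1,1,1,1]
}}

```text
clock: 12.72
eef_pos: [515.7, -105.2, 169.5]
eef_rot: [3.135, -0.996, -0.126]
wrist_force: [1.0, -0.2, 1.0]
finger_gap: 93.9
finger_force: 0.0
```

Call:
{"method": "move_arm", "body": {
  "dp": [
    [0,0,-5],
    [0,0,-5],
    [0,0,-5],
    [0,0,-5],
    [0,0,-5],
    [0,0,-5],
    [0,0,-5],
    [0,0,-5],
    [0,0,0]
  ],
  "rotation": [
    [0,0,-0.02],
    [0,0,-0.02],
    [0,0,-0.02],
    [0,0,-0.02],
    [0,0,-0.02],
    [0,0,-0.02],
    [0,0,-0.02],
    [0,0,0],
    [0,0,0]
  ],
  "hand": [1,1,1,1,1,1,1,1,1]
}}

```text
clock: 13.85
eef_pos: [515.3, -105.4, 129.1]
eef_rot: [3.134, -0.995, -0.264]
wrist_force: [-0.3, 0.9, -0.3]
finger_gap: 93.9
finger_force: 0.0
```

```bash
python3 st.py; python3 -c "
from kin import *
print(grasp_tcp([529.5,-110.5,0],-.27,-28,62,.9))"
```

```text
t 13.85 [-0.27   0.091  2.345  3.149  0.29  -1.581] [ 515.295 -105.379  129.099] th 0.9952080725007376 dir -0.27280174260269135 yfing -0.2702880899704906 yz 0.003873793020288341 [-0.302  0.94  -0.292] 93.88766721758763
[ 516.85842078 -107.0013401    50.1894106 ]
```

Call:
{"method": "move_arm", "body": {
  "dp": [
    [6,-2,-10],
    [5,-2.3,-25],
    [0,0,-25],
    [0,0,-15],
    [0,0,-4],
    [0,0,0],
    [0,0,0],
    [0,0,0],
    [0,0,0],
    [0,0,0]
  ],
  "rotation": [
    [0.013,0.046,0],
    [0.012,0.046,0],
    [0,0,0],
    [0,0,0],
    [0,0,0],
    [0,0,0],
    [0,0,0],
    [0,0,0],
    [0,0,0],
    [0,0,0]
  ],
  "hand": [1,1,1,1,1,1,0.5,0.5,0.5,0.5],
  "newtons": 60
}}

```text
clock: 15.1
eef_pos: [526.1, -109.9, 50.7]
eef_rot: [3.134, -0.901, -0.265]
wrist_force: [-2.5, 0.7, 3.7]
finger_gap: 59.6
finger_force: 60.0
```

```bash
python3 st.py
python3 - <<'E'
from kin import *
np.set_printoptions(precision=2,suppress=True)
s=manip.read_state(); q=s['joints'].copy()
o=np.array([577,164,0]);Y=.342
# canister-frame tcp: gx=-18,gz=62,th=.9
t=np.array([-18+19*np.sin(.9),0,62-19*np.cos(.9)])
def tgt(x,z,tilt): # canister underside-centre in stand frame
    Rc=rot('z',Y)@rot('y',-tilt); return o+rot('z',Y)@np.array([x,0,z])+Rc@t, pose(Y,.9+tilt)
for n,w in {'carry':(-60,70,0),'tilt':(-75,60,.25),'foot':(-80,18,.25),'mid':(-40,28,.25),'tipov':(5,40,.1),'over':(40,40,0),'bed':(54,24,0)}.items():
    X,R=tgt(*w); q,e=ik(X,R,q); print(n,X,q,e)
E
```

```text
t 15.1 [-0.274  0.314  2.292  3.144  0.366 -1.578] [ 526.132 -109.851   50.724] th 0.9007656125280465 dir -0.27463130990103446 yfing -0.2708801227728553 yz 0.00473446491623708 [-2.535  0.65   3.699] 59.64265837603452
carry [517.54 142.83 120.19] [ 0.11  0.11  2.28  2.2   0.22 -0.78] 1.0696814001625843e-30
tilt [491.8  133.67 107.86] [ 0.05  0.22  2.45  2.73  0.7  -1.37] 7.307505711611689e-20
foot [487.09 131.99  65.86] [ 0.05  0.38  2.45  2.78  0.85 -1.45] 4.3974834126177575e-31
mid [524.77 145.41  75.86] [ 0.09  0.39  2.36  2.8   0.77 -1.43] 8.049384563726688e-31
tipov [574.07 162.96  89.63] [ 0.14  0.33  2.18  2.69  0.4  -1.26] 7.802737830869158e-31
over [611.75 176.37  90.19] [ 0.16  0.37  2.03  2.4   0.21 -0.95] 1.8251447695697707e-19
bed [624.94 181.06  74.19] [ 0.17  0.43  2.    2.49  0.22 -1.04] 1.3607458274194002e-29
```

Call:
{"method": "move_arm", "body": {
  "dp": [
    [0,0,15],
    [0,0,25],
    [0,10,20],
    [-4,30,0],
    [-4,34,0],
    [-4,34,0],
    [-4,34,0],
    [-4,34,0],
    [-4,34,0],
    [-3,34,0]
  ],
  "rotation": [
    [0,0,0],
    [0,0,0],
    [0,0,0.03],
    [0,0,0.08],
    [0,0,0.083],
    [0,0,0.083],
    [0,0,0.083],
    [0,0,0.083],
    [0,0,0.085],
    [0,0,0.085]
  ],
  "hand": [0.5,0.5,0.5,0.5,0.5,0.5,0.5,0.5,0.5,0.5]
}}

```text
clock: 16.35
eef_pos: [497.9, 134.9, 109.4]
eef_rot: [3.134, -0.897, 0.35]
wrist_force: [1.4, 0.0, -7.2]
finger_gap: 60.0
finger_force: 60.0
```

Call:
{"method": "move_arm", "body": {
  "dp": [
    [0,0,0],
    [0,0,0]
  ],
  "rotation": [
    [0,0,0],
    [0,0,0]
  ],
  "hand": [0.5,0.5]
}}

```text
clock: 16.6
eef_pos: [498.5, 133.7, 109.8]
eef_rot: [3.134, -0.898, 0.346]
wrist_force: [-0.2, -0.9, -5.9]
finger_gap: 59.9
finger_force: 60.0
```

```bash
python3 st.py
python3 - <<'E'
from h import *
c=snap('wrist','w4'); t=snap('top','t4')
a=c['image'][:,:,::-1]
b=cv2.resize(t['image'][150:290,235:335,::-1],None,fx=2.5,fy=2.5,interpolation=cv2.INTER_CUBIC)
im=np.zeros((480,640+150,3),np.uint8); im[:,:640]=a; b=b[:,50:200]; im[:350,640:]=b
cv2.imwrite('pics/w4.png',im)
E
```

```text
t 16.6 [ 0.09   0.097  2.331  2.288  0.255 -0.895] [498.548 133.662 109.751] th 0.8985066312398904 dir 0.3362208390653833 yfing 0.340051554238898 yz 0.004812462416517449 [-0.239 -0.885 -5.875] 59.90903392119613
```

View pics/w4.png

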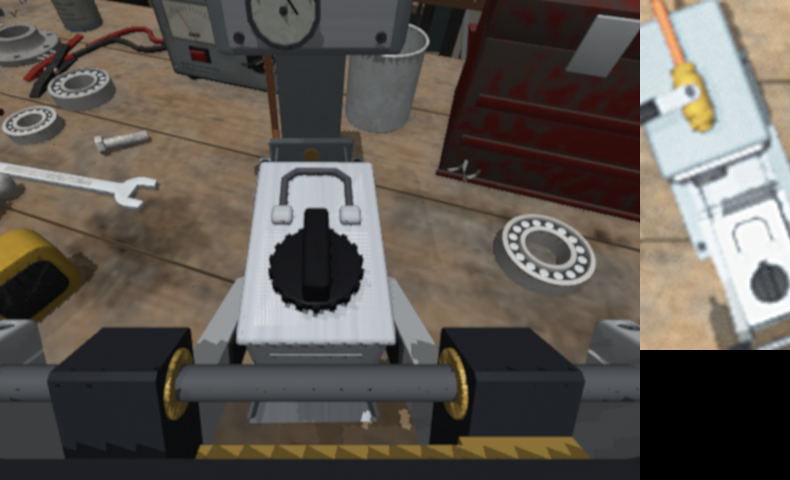

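The wrist view shows the held tin centred, with its nose edge running (256,163) to (377,163). The back wall's top edge runs about (271,140) to (358,139), and the head's front face about (220,0) to (410,0). I'll compare these with the stand model.

Run:
```python
from kin import *
np.set_printoptions(precision=1,suppress=True)
c=load('w4');t=load('t4');Y=.342
for yy in (.342,.352):
  st=lambda p:np.array([577,164,0])+rot('z',yy)@np.array(p,float)
  N={'wallL':(108,33,60),'wallR':(108,-33,60),'headL':(8,50,190),'headR':(8,-50,190),'footL':(-135,44,2),'footR':(-135,-44,2)}
  print(yy,{k:w2px(c,[st(p)])[0].round(0) for k,p in N.items()})
im=t['image'][:,:,::-1][140:290,235:335]; a=cv2.resize(im,None,fx=4,fy=4,interpolation=cv2.INTER_CUBIC)
b=cv2.resize(c['image'][:,:,::-1][0:190,190:430],None,fx=1.66,fy=3.15,interpolation=cv2.INTER_CUBIC)
b=cv2.resize(c['image'][:,:,::-1][30:190,210:410],None,fx=2,fy=2,interpolation=cv2.INTER_CUBIC)
b2=cv2.resize(c['image'][:,:,::-1][390:450,210:410],None,fx=2,fy=3,interpolation=cv2.INTER_CUBIC)
o=np.zeros((600,800,3),np.uint8);o[:600,:400]=a;o[:320,400:]=b;o[330:510,400:]=b2
cv2.imwrite('pics/c4.png',o)
```

```text
0.342 {'wallL': array([281., 141.]), 'wallR': array([347., 142.]), 'headL': array([219.,  59.]), 'headR': array([409.,  60.]), 'footL': array([253., 422.]), 'footR': array([374., 422.])}
0.352 {'wallL': array([280., 142.]), 'wallR': array([346., 141.]), 'headL': array([219.,  60.]), 'headR': array([408.,  60.]), 'footL': array([254., 423.]), 'footR': array([376., 421.])}
```

View pics/c4.png

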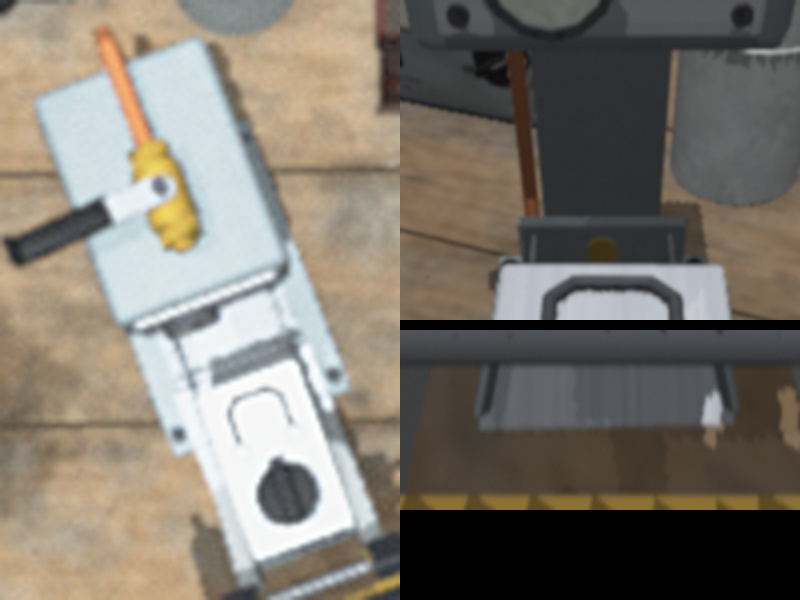

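Run:
```python
from kin import *
np.set_printoptions(precision=1,suppress=True)
c=load('w4'); s=c['s']; Rt=Ro.from_euler('xyz',s['eef_rot']).as_matrix()
Rc=Rt@rot('x',np.pi).T@rot('y',.9)  # canister axes
t=np.array([-18+19*np.sin(.9),0,62-19*np.cos(.9)]); O=s['eef_pos']-Rc@t
print('can origin',O,Rc)
for p in [(50,30,96),(50,-30,96),(-50,30,96),(-50,-30,96)]: print(p,w2px(c,[O+Rc@p]))
for Y,o in((.352,(576.5,165.2,0)),(.35,(576.3,165.8,0))):
  st=lambda p:np.array(o)+rot('z',Y)@np.array(p,float)
  for n,p in {'wall':(108,0,60),'head':(8,0,190),'foot':(-135,0,2)}.items(): print(Y,n,w2px(c,[st(p)])[0])
  print('canister in stand',rot('z',Y).T@(O-np.array(o)),'yaw',np.arctan2(Rc[1,0],Rc[0,0])-Y)
```

```text
can origin [501.5 134.4  59.6] [[ 0.9 -0.3 -0. ]
 [ 0.3  0.9  0. ]
 [-0.  -0.   1. ]]
(50, 30, 96) [[262.6 160. ]]
(50, -30, 96) [[373.3 160. ]]
(-50, 30, 96) [[238.1 339.9]]
(-50, -30, 96) [[399.9 339.9]]
0.352 wall [311.6 141.6]
0.352 head [311.5  59.8]
0.352 foot [313.6 422.1]
canister in stand [-81.   -3.   59.6] yaw -0.011955676907175083
0.35 wall [311.2 141.6]
0.35 head [310.4  59.8]
0.35 foot [312.3 422.1]
canister in stand [-81.   -3.8  59.6] yaw -0.009955676907175082
```

```bash
cat >> kin.py <<'E'
ST=np.array([577,164,0.]);YS=.352
tc=np.array([-18+19*np.sin(.9),0,62-19*np.cos(.9)])
def tgt(x,z,tilt): # canister underside-centre in stand frame -> TCP
    return ST+rot('z',YS)@np.array([x,0,z])+rot('z',YS)@rot('y',-tilt)@tc, pose(YS,.9+tilt)
E
cat > plan.py <<'E'
from kin import *
import sys
np.set_printoptions(precision=3,suppress=True)
s=manip.read_state(); q=s['joints'].copy(); x=s['eef_pos']; R=Ro.from_euler('xyz',s['eef_rot']).as_matrix()
print(s['clock'],x,s['wrist_force'])
for w in eval(sys.argv[1]):
    X,Q=tgt(*w); q,e=ik(X,Q,q); print(w,X,'dp',X-x,'rv',Ro.from_matrix(Q@R.T).as_rotvec(),q,round(e,4)); x,R=X,Q
E
python3 plan.py "[(-80,60,.25),(-80,18,.25),(-80,15,.25),(-50,23,.25),(-25,30,.25),(-10,34,.25),(10,39,.15),(25,40,0.05),(52,40,0),(54,24,0)]"
```

```text
16.7 [498.851 133.466 110.09 ] [ 0.461 -0.507 -6.759]
(-80, 60, 0.25) [487.415 131.096 107.858] dp [-11.437  -2.37   -2.232] rv [ 0.09  -0.234  0.013] [ 0.036  0.214  2.456  2.692  0.711 -1.353] 0.0
(-80, 18, 0.25) [487.415 131.096  65.858] dp [  0.   0. -42.] rv [0. 0. 0.] [ 0.036  0.382  2.447  2.757  0.856 -1.444] 0.0
(-80, 15, 0.25) [487.415 131.096  62.858] dp [ 0.  0. -3.] rv [0. 0. 0.] [ 0.036  0.394  2.445  2.76   0.866 -1.449] 0.0
(-50, 23, 0.25) [515.575 141.439  70.858] dp [28.161 10.343  8.   ] rv [0. 0. 0.] [ 0.069  0.393  2.377  2.777  0.796 -1.428] 0.0
(-25, 30, 0.25) [539.042 150.058  77.858] dp [23.467  8.619  7.   ] rv [0. 0. 0.] [ 0.091  0.396  2.318  2.786  0.742 -1.412] 0.0
(-10, 34, 0.25) [553.123 155.23   81.858] dp [14.08   5.172  4.   ] rv [0. 0. 0.] [ 0.103  0.401  2.283  2.79   0.711 -1.403] 0.0
(10, 39, 0.15) [576.454 163.799  88.16 ] dp [23.331  8.569  6.302] rv [-0.034  0.094  0.   ] [ 0.128  0.361  2.193  2.72   0.489 -1.306] 0.0
(25, 40, 0.05) [595.19  170.681  89.971] dp [18.737  6.882  1.811] rv [-0.034  0.094  0.   ] [ 0.148  0.352  2.103  2.553  0.302 -1.123] 0.0
(52, 40, 0) [622.886 180.854  90.189] dp [27.695 10.172  0.218] rv [-0.017  0.047 -0.   ] [ 0.165  0.389  2.003  2.335  0.203 -0.892] 0.0
(54, 24, 0) [624.763 181.543  74.189] dp [  1.877   0.69  -16.   ] rv [0. 0. 0.] [ 0.166  0.427  2.001  2.449  0.229 -1.007] 0.0
```

Call:
{"method": "move_arm", "body": {
  "dp": [
    [-4,0,-1],
    [-4,-1,-1],
    [-3.5,-1.4,0],
    [0,0,-15],
    [0,0,-17],
    [0,0,-6],
    [0,0,-4],
    [0,0,-2],
    [0,0,0]
  ],
  "rotation": [
    [0.03,-0.078,0.004],
    [0.03,-0.078,0.004],
    [0.03,-0.078,0.005],
    [0,0,0],
    [0,0,0],
    [0,0,0],
    [0,0,0],
    [0,0,0],
    [0,0,0]
  ],
  "hand": [0.5,0.5,0.5,0.5,0.5,0.5,0.5,0.5,0.5]
}}

```text
clock: 17.82
eef_pos: [487.7, 131.7, 64.8]
eef_rot: [-3.141, -1.151, 0.353]
wrist_force: [0.2, 0.7, -6.2]
finger_gap: 59.8
finger_force: 60.0
```

```bash
python3 st.py; python3 plan.py "[(-80,16,.25)]"
```

```text
t 17.825 [ 0.037  0.388  2.445  2.758  0.862 -1.446] [487.697 131.692  64.817] th 1.151476561870971 dir 0.3535501814839567 yfing 0.3534943417161465 yz -0.00012526955195563128 [ 0.19   0.746 -6.218] 59.79369571844915
17.825 [487.697 131.692  64.817] [ 0.19   0.746 -6.218]
(-80, 16, 0.25) [487.415 131.096  63.858] dp [-0.282 -0.597 -0.959] rv [-0.001  0.001 -0.001] [ 0.036  0.39   2.446  2.759  0.862 -1.448] 0.0
```

Call:
{"method": "move_arm", "body": {
  "dp": [
    [0,-0.5,-1.5],
    [0,0,-1],
    [0,0,-0.5],
    [0,0,0]
  ],
  "rotation": [
    [0,0,0],
    [0,0,0],
    [0,0,0],
    [0,0,0]
  ],
  "hand": [0.5,0.5,0.5,0.5]
}}

```text
clock: 18.32
eef_pos: [487.9, 131.9, 64.4]
eef_rot: [3.141, -1.159, 0.356]
wrist_force: [-25.3, -1.9, 31.6]
finger_gap: 59.7
finger_force: 60.0
```

Call:
{"method": "move_arm", "body": {
  "dp": [
    [-0.5,-0.3,1.5],
    [0,0,0],
    [0,0,0]
  ],
  "rotation": [
    [0,0,0],
    [0,0,0],
    [0,0,0]
  ],
  "hand": [0.5,0.5,0.5]
}}

```text
clock: 18.7
eef_pos: [487.4, 131.1, 64.2]
eef_rot: [3.141, -1.154, 0.354]
wrist_force: [-9.3, -0.9, 7.1]
finger_gap: 59.7
finger_force: 60.0
```

Call:
{"method": "move_arm", "body": {
  "dp": [
    [4.7,1.7,1.3],
    [4.7,1.7,1.3],
    [4.7,1.7,1.3],
    [4.7,1.7,1.3],
    [4.7,1.7,1.3],
    [4.7,1.7,1.3]
  ],
  "rotation": [
    [0,0,0],
    [0,0,0],
    [0,0,0],
    [0,0,0],
    [0,0,0],
    [0,0,0]
  ],
  "hand": [0.5,0.5,0.5,0.5,0.5,0.5]
}}

```text
clock: 19.45
eef_pos: [515.5, 141.1, 71.9]
eef_rot: [-3.141, -1.154, 0.353]
wrist_force: [-12.7, -5.3, 8.8]
finger_gap: 59.5
finger_force: 60.0
```

```bash
python3 st.py; python3 plan.py "[(-50,23.7,.25)]"
```

```text
t 19.45 [ 0.066  0.392  2.378  2.773  0.801 -1.427] [515.51  141.125  71.88 ] th 1.153768322748512 dir 0.3534260974747214 yfing 0.3533460960034452 yz -0.00018058510210222645 [-12.73   -5.313   8.826] 59.52195307425027
19.45 [515.51  141.125  71.88 ] [-12.73   -5.313   8.826]
(-50, 23.7, 0.25) [515.575 141.439  71.558] dp [ 0.066  0.314 -0.322] rv [-0.001  0.003 -0.001] [ 0.069  0.39   2.377  2.776  0.794 -1.427] 0.0
```

Call:
{"method": "move_arm", "body": {
  "dp": [
    [6.3,2.4,1.8],
    [6.3,2.3,1.8],
    [6.3,2.3,1.8],
    [6.3,2.3,1.8],
    [6.3,2.3,1.8],
    [6.3,2.3,2.3],
    [0,0,0]
  ],
  "rotation": [
    [0,0,0],
    [0,0,0],
    [0,0,0],
    [0,0,0],
    [0,0,0],
    [0,0,0],
    [0,0,0]
  ],
  "hand": [0.5,0.5,0.5,0.5,0.5,0.5,0.5]
}}

```text
clock: 20.32
eef_pos: [553.3, 155.0, 82.2]
eef_rot: [-3.141, -1.151, 0.353]
wrist_force: [0.5, -0.3, -3.6]
finger_gap: 59.7
finger_force: 60.0
```

```bash
python3 st.py; python3 plan.py "[(-5,39,.2),(10,41,.15),(25,42,.08),(40,42,0),(53,42,0),(54,24,0)]"
```

```text
t 20.325 [ 0.101  0.4    2.283  2.785  0.712 -1.401] [553.272 155.025  82.207] th 1.151148155813677 dir 0.35358235207263583 yfing 0.3534976288567893 yz -0.00018989823290291308 [ 0.493 -0.306 -3.551] 59.685623577217406
20.325 [553.272 155.025  82.207] [ 0.493 -0.306 -3.551]
(-5, 39, 0.2) [560.079 157.785  87.57 ] dp [6.808 2.76  5.363] rv [-0.018  0.048 -0.001] [ 0.113  0.363  2.253  2.756  0.597 -1.357] 0.0
(10, 41, 0.15) [576.454 163.799  90.16 ] dp [16.374  6.014  2.59 ] rv [-0.017  0.047 -0.   ] [ 0.128  0.356  2.193  2.715  0.484 -1.301] 0.0
(25, 42, 0.08) [593.786 170.165  91.78 ] dp [17.332  6.366  1.62 ] rv [-0.024  0.066  0.   ] [ 0.144  0.354  2.12   2.613  0.346 -1.185] 0.0
(40, 42, 0) [611.622 176.716  92.189] dp [17.836  6.551  0.41 ] rv [-0.028  0.075 -0.   ] [ 0.16   0.364  2.034  2.342  0.21  -0.903] 0.0
(53, 42, 0) [623.825 181.199  92.189] dp [12.203  4.482  0.   ] rv [0. 0. 0.] [ 0.166  0.386  2.     2.316  0.199 -0.872] 0.0
(54, 24, 0) [624.763 181.543  74.189] dp [  0.939   0.345 -18.   ] rv [0. 0. 0.] [ 0.166  0.427  2.001  2.449  0.229 -1.007] 0.0
```

Call:
{"method": "move_arm", "body": {
  "dp": [
    [6.8,2.8,5.4],
    [8.2,3,1.3],
    [8.2,3,1.3],
    [8.7,3.2,0.8],
    [8.7,3.2,0.8],
    [8.9,3.2,0.2],
    [8.9,3.3,0.2],
    [6.1,2.2,0],
    [6.1,2.3,0],
    [0,0,0]
  ],
  "rotation": [
    [-0.018,0.048,-0.001],
    [-0.008,0.023,0],
    [-0.009,0.024,0],
    [-0.012,0.033,0],
    [-0.012,0.033,0],
    [-0.014,0.037,0],
    [-0.014,0.038,0],
    [0,0,0],
    [0,0,0],
    [0,0,0]
  ],
  "hand": [0.5,0.5,0.5,0.5,0.5,0.5,0.5,0.5,0.5,0.5]
}}

```text
clock: 21.58
eef_pos: [623.5, 181.3, 91.5]
eef_rot: [-3.141, -0.899, 0.352]
wrist_force: [0.2, -0.2, -6.5]
finger_gap: 59.7
finger_force: 60.0
```

```bash
python3 st.py; python3 plan.py "[(53.5,24,0)]"
```

```text
t 21.575 [ 0.165  0.387  2.     2.314  0.2   -0.87 ] [623.48  181.269  91.513] th 0.8990699741495537 dir 0.3530891006150093 yfing 0.3527086940172805 yz -0.00047845790256537124 [ 0.16  -0.244 -6.479] 59.70168491746002
21.575 [623.48  181.269  91.513] [ 0.16  -0.244 -6.479]
(53.5, 24, 0) [624.294 181.371  74.189] dp [  0.814   0.101 -17.323] rv [-0.    -0.001 -0.001] [ 0.166  0.426  2.002  2.45   0.229 -1.008] 0.0
```

Call:
{"method": "move_arm", "body": {
  "dp": [
    [0.8,0.2,-6],
    [0,0,-6],
    [0,0,-3],
    [0,0,0]
  ],
  "rotation": [
    [0,0,0],
    [0,0,0],
    [0,0,0],
    [0,0,0]
  ],
  "hand": [0.5,0.5,0.5,0.5]
}}

```text
clock: 22.08
eef_pos: [624.2, 181.3, 76.7]
eef_rot: [-3.141, -0.899, 0.352]
wrist_force: [-0.5, -0.5, -7.2]
finger_gap: 59.6
finger_force: 60.0
```

Call:
{"method": "move_arm", "body": {
  "dp": [
    [0,0,-1],
    [0,0,-1],
    [0,0,0]
  ],
  "rotation": [
    [0,0,0],
    [0,0,0],
    [0,0,0]
  ],
  "hand": [0.5,0.5,0.5]
}}

```text
clock: 22.45
eef_pos: [624.5, 181.4, 75.1]
eef_rot: [-3.141, -0.9, 0.352]
wrist_force: [-0.6, 0.5, -6.4]
finger_gap: 59.9
finger_force: 60.0
```

Call:
{"method": "move_arm", "body": {
  "dp": [
    [0,0,-1],
    [0,0,-0.5],
    [0,0,0]
  ],
  "rotation": [
    [0,0,0],
    [0,0,0],
    [0,0,0]
  ],
  "hand": [0.5,0.5,0.5]
}}

```text
clock: 22.82
eef_pos: [625.1, 181.7, 74.8]
eef_rot: [-3.141, -0.902, 0.353]
wrist_force: [-4.3, -1.4, 4.4]
finger_gap: 59.7
finger_force: 60.0
```

Call:
{"method": "move_arm", "body": {
  "dp": [
    [0,0,0],
    [0,0,0],
    [0,0,0],
    [-7,-2.7,6],
    [-22,-8,18],
    [-29,-11,24],
    [-29,-11,24],
    [0,0,0]
  ],
  "rotation": [
    [0,0,0],
    [0,0,0],
    [0,0,0],
    [0,0,0],
    [0,0,0],
    [0,0,0],
    [0,0,0],
    [0,0,0]
  ],
  "hand": [0.8,0.9,0.9,0.9,0.9,0.9,0.9,0.9]
}}

```text
clock: 23.82
eef_pos: [539.3, 149.4, 145.7]
eef_rot: [3.141, -0.902, 0.353]
wrist_force: [-0.0, 0.4, 0.5]
finger_gap: 84.5
finger_force: 0.0
```

```bash
python3 st.py
python3 - <<'E'
from kin import *
np.set_printoptions(precision=1,suppress=True)
c=snap('wrist','w5'); t=snap('top','t5'); snap('scene','s5')
im=c['image'][:,:,::-1].copy()
st=lambda p:ST+rot('z',YS)@np.array(p,float)
for p in [(4,30,120),(104,30,120),(104,-30,120),(4,-30,120),(4,30,24),(4,-30,24),(14,0,144),(50,0,144)]:
    g=w2px(c,[st(p)])[0]; print(p,g); cv2.circle(im,tuple(int(v) for v in g.round()),2,(0,0,255),-1)
cv2.imwrite('pics/w5o.png',im)
E
```

```text
t 23.825 [ 0.115  0.098  2.207  1.837  0.193 -0.42 ] [539.258 149.368 145.66 ] th 0.9023312169296357 dir 0.35242298028778946 yfing 0.3528064229613079 yz 0.00048551856828130124 [-0.026  0.39   0.48 ] 84.50585856190392
(4, 30, 120) [273.1 248.8]
(104, 30, 120) [281.7 154.3]
(104, -30, 120) [351.  154.4]
(4, -30, 120) [359.6 248.9]
(4, 30, 24) [283.4 309. ]
(4, -30, 24) [348.8 309.1]
(14, 0, 144) [316.5 215.3]
(50, 0, 144) [316.4 177.1]
```

View pics/w5o.png

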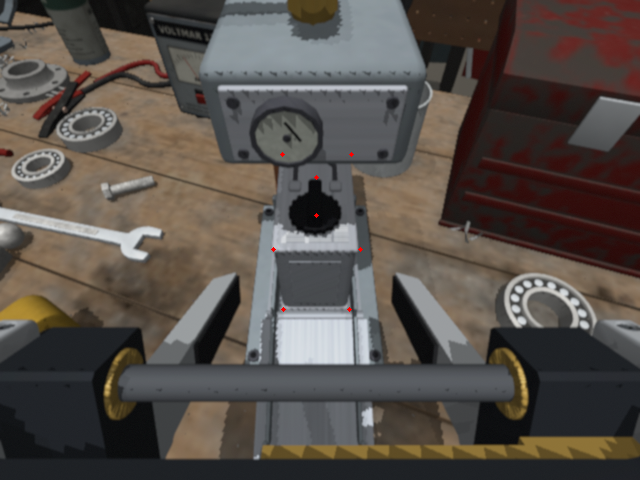

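The canister sits level behind the lip: its top front edge is at row 249, its foot is at row 309 as predicted, and the cap bar points straight ahead. Next is the valve.

Run:
```python
from kin import *
np.set_printoptions(precision=3,suppress=True)
s=manip.read_state(); q=s['joints'].copy(); x0=s['eef_pos'];
st=lambda p:ST+rot('z',YS)@np.array(p,float)
A=np.array([485,135,340.])
for f in np.linspace(0,1,13)[1:]:
    q0=q;q,e=ik(x0+f*(A-x0),pose(YS,.9*(1-f)),q);print(round(f,2),q,abs(q-q0).max().round(2),round(e,4))
print('A dp',A-x0); x=A
def push(ph,r=62): 
    h=8+8*abs(np.cos(ph))+12.5*abs(np.sin(ph)); return np.array([62-r*np.sin(ph)+h*np.cos(ph), r*np.cos(ph)+h*np.sin(ph)])
W=[('B',(*push(-.2),340)),('C',(*push(-.2),262))]+[(round(p,2),(*push(p),262)) for p in (0,.2,.4,.6,.8,1.,1.2,1.4,1.57)]
for n,w in W:
    X=st(w);q0=q;q,e=ik(X,pose(YS,0),q);print(n,'st',np.round(w,1),X,'dp',X-x,q,round(e,4));x=X
```

```text
0.08 [0.123 0.054 2.16  0.971 0.203 0.453] 0.88 0.0
0.17 [0.13  0.017 2.11  0.506 0.315 0.922] 0.47 0.0
0.25 [ 0.137 -0.007  2.053  0.311  0.45   1.121] 0.2 0.0
0.33 [ 0.145 -0.019  1.992  0.211  0.589  1.223] 0.14 0.0
0.42 [ 0.152 -0.022  1.927  0.15   0.725  1.285] 0.14 0.0
0.5 [ 0.16  -0.016  1.859  0.11   0.859  1.325] 0.13 0.0
0.58 [ 0.167 -0.004  1.789  0.081  0.988  1.354] 0.13 0.0
0.67 [0.174 0.015 1.717 0.058 1.115 1.375] 0.13 0.0
0.75 [0.181 0.038 1.645 0.04  1.238 1.39 ] 0.12 0.0
0.83 [0.187 0.064 1.571 0.025 1.358 1.402] 0.12 0.0
0.92 [0.193 0.095 1.497 0.012 1.476 1.411] 0.12 0.0
1.0 [ 0.199  0.127  1.422 -0.     1.592  1.418] 0.12 0.0
A dp [-55.29  -14.843 196.296]
B st [ 92.3  57.1 340. ] [643.923 249.436 340.   ] dp [158.923 114.436   0.   ] [0.317 0.607 0.781 0.    1.754 1.535] 0.0
C st [ 92.3  57.1 262. ] [643.923 249.436 262.   ] dp [  0.   0. -78.] [ 0.317  0.606  0.956 -0.     1.579  1.535] 0.0
0 st [ 78.  62. 262.] [628.841 249.091 262.   ] dp [-15.082  -0.345   0.   ] [ 0.323  0.569  1.014 -0.     1.559  1.542] 0.0
0.2 st [ 67.6  64.4 262. ] [618.289 247.777 26
[... 291 characters left out ...]
   ] [ 0.324  0.484  1.138 -0.     1.519  1.542] 0.0
0.8 st [ 33.2  59.4 262. ] [587.723 231.182 262.   ] dp [-9.536 -7.802  0.   ] [ 0.317  0.455  1.18  -0.     1.507  1.536] 0.0
1.0 st [ 22.2  52.7 262. ] [579.634 221.13  262.   ] dp [ -8.089 -10.052   0.   ] [ 0.305  0.428  1.218 -0.     1.495  1.524] 0.0
1.2 st [ 12.4  43.5 262. ] [573.633 209.087 262.   ] dp [ -6.001 -12.043   0.   ] [ 0.29   0.405  1.251 -0.     1.486  1.508] 0.0
1.4 st [  4.6  31.9 262. ] [570.307 195.526 262.   ] dp [ -3.326 -13.561   0.   ] [ 0.27   0.386  1.276 -0.     1.48   1.488] 0.0
1.57 st [  0.   20.6 262. ] [569.928 183.301 262.   ] dp [ -0.379 -12.225   0.   ] [ 0.25   0.376  1.289 -0.     1.476  1.469] 0.0
```

Call:
{"method": "move_arm", "body": {
  "dp": [
    [-1.5,-0.4,5.5],
    [-1.5,-0.4,5.5],
    [-1.5,-0.4,5.5],
    [-1.5,-0.4,5.5],
    [-1.5,-0.4,5.5],
    [-1.5,-0.4,5.5],
    [-6.6,-1.8,23.4],
    [-6.6,-1.8,23.4],
    [-6.6,-1.8,23.4],
    [-6.6,-1.8,23.4]
  ],
  "rotation": [
    [-0.0086,0.0235,0],
    [-0.0086,0.0235,0],
    [-0.0086,0.0235,0],
    [-0.0086,0.0235,0],
    [-0.0086,0.0235,0],
    [-0.0086,0.0235,0],
    [-0.037,0.1005,0],
    [-0.037,0.1005,0],
    [-0.037,0.1005,0],
    [-0.037,0.1005,0]
  ],
  "hand": [0.9,0.9,0.5,0,0,0,0,0,0,0],
  "newtons": 20
}}

```text
clock: 25.22
eef_pos: [504.6, 141.5, 269.4]
eef_rot: [-3.137, -0.322, 0.354]
wrist_force: [-1.0, 0.7, -0.4]
finger_gap: 8.2
finger_force: 0.0
```

Call:
{"method": "move_arm", "body": {
  "dp": [
    [-6.6,-1.8,23.4],
    [-6.6,-1.8,23.4],
    [-6.6,-1.8,23.4],
    [0,0,0],
    [0,0,0]
  ],
  "rotation": [
    [-0.037,0.1005,0],
    [-0.037,0.1005,0],
    [-0.037,0.1005,0],
    [0,0,0],
    [0,0,0]
  ],
  "hand": [0,0,0,0,0]
}}

```text
clock: 25.85
eef_pos: [485.1, 135.8, 337.6]
eef_rot: [-3.138, -0.005, 0.354]
wrist_force: [-1.1, -0.0, -0.1]
finger_gap: 0.7
finger_force: 0.0
```

```bash
python3 st.py
```

```text
t 25.85 [0.198 0.125 1.43  0.005 1.582 1.415] [485.054 135.752 337.628] th 0.006315582062271823 dir 1.0349728716541708 yfing 0.3535776552830011 yz -0.003978063152638312 [-1.113 -0.015 -0.148] 0.6575178491005651
```

Call:
{"method": "move_arm", "body": {
  "dp": [
    [30,28,2],
    [40,28,0],
    [45,29,0],
    [44,29,0],
    [0,0,0],
    [0,0,-30],
    [0,0,-30],
    [0,0,-17],
    [0,0,0]
  ],
  "rotation": [
    [0,0,0],
    [0,0,0],
    [0,0,0],
    [0,0,0],
    [0,0,0],
    [0,0,0],
    [0,0,0],
    [0,0,0],
    [0,0,0]
  ],
  "hand": [0,0,0,0,0,0,0,0,0]
}}

```text
clock: 26.98
eef_pos: [643.4, 249.0, 263.9]
eef_rot: [-3.139, -0.004, 0.352]
wrist_force: [-0.9, -0.0, 0.6]
finger_gap: 0.5
finger_force: 0.0
```

Call:
{"method": "move_arm", "body": {
  "dp": [
    [-8,0,0],
    [-7,0,0],
    [-5.3,-0.7,0],
    [-5.3,-0.7,0],
    [-5.3,-1.6,0],
    [-5.3,-1.7,0],
    [-5.2,-2.7,0],
    [-5.2,-2.8,0]
  ],
  "rotation": [
    [0,0,0],
    [0,0,0],
    [0,0,0],
    [0,0,0],
    [0,0,0],
    [0,0,0],
    [0,0,0],
    [0,0,0]
  ],
  "hand": [0,0,0,0,0,0,0,0]
}}

```text
clock: 27.98
eef_pos: [597.0, 238.9, 264.4]
eef_rot: [-3.139, -0.005, 0.352]
wrist_force: [1.1, -0.5, -1.2]
finger_gap: 0.7
finger_force: 0.5
```

Call:
{"method": "move_arm", "body": {
  "dp": [
    [-4.8,-3.9,0],
    [-4.7,-3.9,0],
    [-4.1,-5,0],
    [-4,-5,0],
    [-3,-6,0],
    [-3,-6,0],
    [-1.7,-6.8,0],
    [-1.6,-6.8,0],
    [-0.2,-6,0],
    [-0.2,-5,0]
  ],
  "rotation": [
    [0,0,0],
    [0,0,0],
    [0,0,0],
    [0,0,0],
    [0,0,0],
    [0,0,0],
    [0,0,0],
    [0,0,0],
    [0,0,0],
    [0,0,0]
  ],
  "hand": [0,0,0,0,0,0,0,0,0,0]
}}

```text
clock: 29.22
eef_pos: [570.1, 184.3, 264.4]
eef_rot: [-3.139, -0.005, 0.352]
wrist_force: [0.4, 1.3, 0.7]
finger_gap: 0.3
finger_force: 0.4
```

Call:
{"method": "move_arm", "body": {
  "dp": [
    [0.7,-1.9,0],
    [0,0,0],
    [0,0,0]
  ],
  "rotation": [
    [0,0,0],
    [0,0,0],
    [0,0,0]
  ],
  "hand": [0,0,0]
}}

```text
clock: 29.6
eef_pos: [570.2, 183.9, 264.4]
eef_rot: [-3.137, -0.004, 0.353]
wrist_force: [-5.7, 8.2, 1.0]
finger_gap: 0.2
finger_force: 4.3
```

Call:
{"method": "move_arm", "body": {
  "dp": [
    [-3,8,0],
    [-4,11,0],
    [0,0,25],
    [0,0,40],
    [-30,0,30],
    [-50,0,0],
    [-50,0,0],
    [-50,0,0],
    [0,0,0]
  ],
  "rotation": [
    [0,0,0],
    [0,0,0],
    [0,0,0],
    [0,0,0],
    [0,0,0],
    [0,0,0],
    [0,0,0],
    [0,0,0],
    [0,0,0]
  ],
  "hand": [0,0,0,0,0,0,0,0,0]
}}

```text
clock: 30.72
eef_pos: [381.7, 202.2, 360.6]
eef_rot: [-3.139, -0.008, 0.354]
wrist_force: [0.9, 0.1, -0.1]
finger_gap: 0.4
finger_force: 0.0
```

```bash
python3 st.py
python3 - <<'E'
from kin import *
t=snap('top','t6'); im=t['image'].astype(int)
st=lambda p:ST+rot('z',YS)@np.array(p,float)
for a in np.arange(0,1.8,.1):
    v=[]
    for r in np.arange(40,82,6):
        u,w=w2px(t,[st((62-r*np.sin(a),r*np.cos(a),287))])[0].round().astype(int); v.append(im[w,u].sum())
    print(round(a,1),int(np.mean(v)))
c=load('w5'); # canister front-face unchanged check in scene
a=load('s5')['image'];b=snap('scene','s6')['image']
E
```

```text
t 30.725 [ 0.401 -0.049  1.559  0.002  1.624  1.618] [381.734 202.206 360.565] th 0.00794215540172355 dir 0.6600657324461358 yfing 0.35400562385781237 yz -0.002393048145636535 [ 0.863  0.091 -0.122] 0.4037395870425977
0.0 519
0.1 529
0.2 526
0.3 524
0.4 536
0.5 541
0.6 557
0.7 567
0.8 583
0.9 633
1.0 610
1.1 630
1.2 612
1.3 565
1.4 470
1.5 204
1.6 213
1.7 333
```

The lever's dark grip now lies at about 1.55 rad, so the valve is open. The robot is clear of everything, so I'm handing the job in.

```bash
python3 -c "
from cell import manip
print(manip.sign_off())"
```

```text
the job is handed in; nothing more can be done
None
```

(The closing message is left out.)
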